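# Wedge apart a dry-fitted dowelled block

## Task

The two halves of the dowelled wooden block were dry-fitted and stick tight. Take the orange-handled wedge from its holder and work it straight down, without forcing, into the two notches in the seam, turn and turn about, driving it only part way the first time so that the halves never skew more than 10 degrees to each other, until they stand parallel and about 17 mm apart along the whole seam. Touch the block with the wedge only, and at the end let go and leave the wedge standing in a notch, pushed down as it was.

Things in the scene. Friction and masses are not known exactly. Their poses are not given: they have to be found in the camera images.
- wedge_grip (a point): Loose wedge, 120 g, tip down in a dark 70 mm square, 62 mm tall holder (lift 60 mm to clear). Point: on the axis of its orange handle (36 x 36 x 56 mm tall, z up), 24 mm below its top, 32 mm above its shoulder. A pale 54 mm blade, 15 mm wide in own y, tapers in own x from 28 mm to the 3 mm tip, 86 mm below the point. A green and a blue round tool nearby (tops 126 mm up) are not needed.
- block: Paler half of the block. Origin: middle of the seam at the underside, 18 mm above the bench. x across the seam towards the darker half, y along the seam, z up. Its half spans x -80..0, y -60..60, z 0..60 mm. It sits in a cradle, cannot turn or lift, but slides easily (1-2 N) up to 16 mm each way in x, so it centres itself under the wedge.
- seam_fixed (a point): Top of the paler half, middle of the seam; axes as block. Notches at y +28 and -28 mm (30 mm long in y) run down to the cradle: mouth 26 mm wide when shut, 45 degree sides for 10 mm, then a slot 6 mm wide. Gap at a notch = wedge thickness 10 mm below this top, less 6: tip 34 mm below the top gives 8 mm; tip 54 mm below (handle's shoulder on the top, the deepest) gives 17 mm.
- seam_loose (a point): Darker half, mirror image: top of its seam edge, at the middle; axes as block when shut. Its x from seam_fixed is the gap (0 shut, stop about 30 mm). Two dowels 48 mm either side of the middle hold it by friction, 4 N each, no spring-back. A wedge in one notch turns it about the far dowel, 76 mm away: 13 mm there alone is 10 degrees. Pressing takes 5 to 20 N.
There are look-alikes about, which are no part of the job. What is shaped like the part that bears wedge_grip but pink is not meant.

How it is judged:
By the outcome, as a careful person would: the job done as asked, in the order asked, and still so for the second after the job is handed in, with the robot touching nothing.
It also fails if it takes over 58 s, if anything falls off the work surface, if the arm or the gripper's body presses on something with over 40 N, if the wrist force passes 120 N, or if a joint passes its speed limit or range.

## Robot

A 6-joint arm with a two-finger parallel gripper is mounted at the origin on the work surface. World frame = base frame: x ahead of the robot, y to its left, z up, the work surface at z = 0. Lengths are in m, angles in rad, forces in N, time in s.
With the tool pointing down it reaches from about 0.35 to 0.975 m from the base axis. Payload 4.9 kg.
Tool frame: the origin (TCP) lies on the mounting face of the last link; the fingertips stand 173 mm ahead of it and the grasp point (between the pads) lies 155 mm ahead of it; z points along the fingers, y is the direction in which the jaws open and shut (so a half turn about z gives the same grasp; the last joint's range is limited). The gripper opens to 85 mm and grips with 20 to 120 N. Pads are 22 mm wide; open, the fingers measure 114 mm over their backs; the gripper's body (76 mm by 85 mm) begins 54 mm behind the grasp point. The pads swing forward as they close: fully open they stand 13 mm farther back than shut.
Start: joints at [1.221, 0.053, 1.613, -0, 1.476, -0.119], TCP at [0.143, 0.608, 0.405] pointing down, gripper open.
Joint ranges: [-3.01, 3.01], [-1.01, 2.22], [0.06, 2.58], [-1.02, 4.17], [0.09, 2.62], [-3.14, 3.14]. Speed limits (rad/s): [2.57, 2.57, 3.14, 3.14, 3.14, 3.14].

## Interface

Orientations are given as a unit quaternion [w, x, y, z].
In Python, from plant import manip gives the robot as it stands.
- The arm moves only by the tool play_rows, never from a script. Its argument "increments" is a list of rows, each an object with "offset": the shift along the tool's x, y, z in mm, a list of three; "twist": the turn about the tool's z in rad; "grip": the opening, from 0 (shut) to 1 (fully open). In form: [{"offset": [dx, dy, dz], "twist": twist, "grip": grip}, ...]. A call has 1 to 5 rows; each row is the pose to reach, as a shift and turn from the pose commanded when the call began, along the tool's axes at that moment; what a row does not reach only later rows make up. A row lasts 1/12 s, in which the tool goes at most 41.7 mm and 7.16 degrees, less where a joint would pass 70% of its speed; a pose out of reach is approached as far as the arm can. A call with a gripper value outside its range is refused whole. The fingers move at their own pace and stop on an object; the grip force is fixed at half the most. Time passes only in rows, so rows that repeat a pose let the fingers close. It gives the time, the measured TCP pose, the force and the opening at its end, in the units of the state.
- manip.state(): the state, without advancing time (a new reading comes with each control period).
- manip.grab_frame(name): name is "scene" or "top" or "wrist"; returns the picture (480x640x3 uint8, blue, green, red); there is no depth.
- manip.get_calibration(name): a dict with "fx", "fy", "cx", "cy" (pixels), "T" (4x4, takes a point from camera to world coordinates). Camera axes: x right, y down, z forward; pixel columns grow to the right and rows downward; lengths in m; the calibration is good to about 2 mm. A picture is of the moment at which its call begins: read the wrist's pose just before it. get_calibration takes no time and is no camera call; for the wrist camera it gives the pose at the moment of the call.
- manip.job_done(): hands the job in, once; it reports no verdict.
Trained networks look in the newest picture that a camera, given by its name, has taken for a name from the list of things; names that differ only in an ending like _2 or _b are one class to them, and where a whole thing is asked for, a point or a joint stands for the part that bears it (a point fixed in the world has none). Each returns a list of dicts, best first, with "p" (0 to 1); they miss things now and then, are a little off and sometimes report something else, mostly with a low value. They report only what shows in the picture. A call takes as long as a camera call. They do not tell look-alikes from the thing itself.
- manip.boxes_of(query, camera): "xyz" ([x, y, z] in m, in the coordinates of the camera as it stood for that picture, good to about 4 mm: the middle of the surface that is visible of it).
- manip.tip_of(query, camera): "xyz" ([x, y, z] in m, in the coordinates of the camera as it stood for that picture, good to about 4 mm: a listed point, or the origin of a listed thing).
The state is a dict: "time": time; "joint_pos": joint angles; "joint_vel": joint speeds; "joint_efforts": joint torques, N m; "tool_pos": TCP position; "tool_rot": TCP orientation; "contact_force": force on the tool from outside, world axes, zero at the start; "ft_torque": the same for the moment, N m; "gripper_width": opening from 0.0 (shut) to 1.0 (fully open).
Only numpy, scipy, OpenCV 4.12 (cv2) and the standard library are available. Lean on these libraries where they do the work, as an engineer would, in place of code of your own. Each camera call takes 0.05 s, during which the arm holds its last target. There are 200 camera calls.

## Working session

There is one attempt and no reset: what is moved stays moved. The work goes in short steps, Python scripts to look and compute and a tool call to move; the robot and the scene stay as the last step left them, time stands still between calls to the robot, and variables do not carry over. Pictures are saved under pics/ and viewed, about 8 in all and at most 12, crops included, and the job is handed in when it is done.

Besides the shell and the picture viewer there is one more tool, called after "Request:" as a command line: name --argument value ..., lists and objects as JSON in quotes. play_rows: Moves the arm, as the interface text tells. Its arguments: {"type":"object","properties":{"increments":{"type":"array"}},"required":["increments"]}

```bash
mkdir -p pics; ls
cat > h.py <<'E'
import numpy as np, cv2
from plant import manip
from scipy.spatial.transform import Rotation as R
def snap(cam,fn=None):
    T=np.array(manip.get_calibration(cam)['T']); im=np.array(manip.grab_frame(cam))
    if fn: cv2.imwrite('pics/'+fn,im)
    return im,T
def find(q,cam,T,f='tip_of',n=4):
    for d in getattr(manip,f)(q,cam)[:n]:
        x=np.array(d['xyz']); print(q,cam,f,round(d['p'],2),np.round(T[:3,:3]@x+T[:3,3],4))
def px(cam,u,v,z,T=None):
    c=manip.get_calibration(cam); T=np.array(c['T']) if T is None else T
    d=T[:3,:3]@np.array([(u-c['cx'])/c['fx'],(v-c['cy'])/c['fy'],1]); return T[:3,3]+d*(z-T[2,3])/d[2]
def proj(cam,p,T=None):
    c=manip.get_calibration(cam); T=np.array(c['T']) if T is None else T
    q=T[:3,:3].T@(np.array(p)-T[:3,3]); return c['cx']+c['fx']*q[0]/q[2],c['cy']+c['fy']*q[1]/q[2]
E
python3 - <<'E'
from h import *
s=manip.state(); print(s['time'],s['tool_pos'],s['tool_rot'],s['contact_force'])
for c in('scene','top'):
    im,T=snap(c,c+'0.png')
    for q in('wedge_grip','seam_fixed','seam_loose','block'): find(q,c,T)
E
```

```text
pics
0.0 [0.14288423 0.6081732  0.40346693] [-2.34402413e-04  1.15161654e-01  9.93346243e-01 -9.90296097e-04] [0.97025599 0.12813144 0.14446778]
wedge_grip scene tip_of 0.96 [0.7321 0.0983 0.0164]
wedge_grip scene tip_of 0.75 [0.5069 0.2356 0.094 ]
wedge_grip scene tip_of 0.74 [0.4508 0.4697 0.0209]
wedge_grip scene tip_of 0.65 [0.2706 0.1905 0.0188]
seam_fixed scene tip_of 0.58 [ 0.5445 -0.1288  0.0794]
seam_loose scene tip_of 0.62 [ 0.5433 -0.1249  0.0775]
block scene tip_of 0.64 [ 0.5421 -0.1239  0.0169]
wedge_grip top tip_of 0.98 [0.2678 0.1877 0.0152]
wedge_grip top tip_of 0.97 [0.4508 0.4765 0.0157]
wedge_grip top tip_of 0.71 [0.7357 0.0995 0.02  ]
seam_fixed top tip_of 0.75 [ 0.5448 -0.1255  0.079 ]
seam_loose top tip_of 0.91 [ 0.5412 -0.1223  0.0775]
block top tip_of 0.63 [ 0.5407 -0.1259  0.0234]
```

View pics/scene0.png

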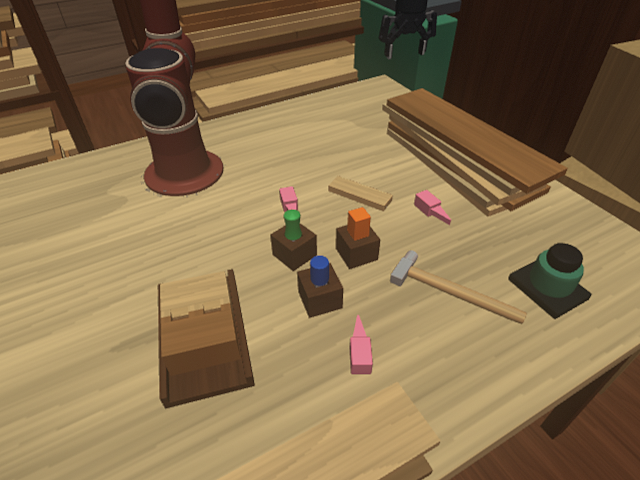

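View pics/top0.png

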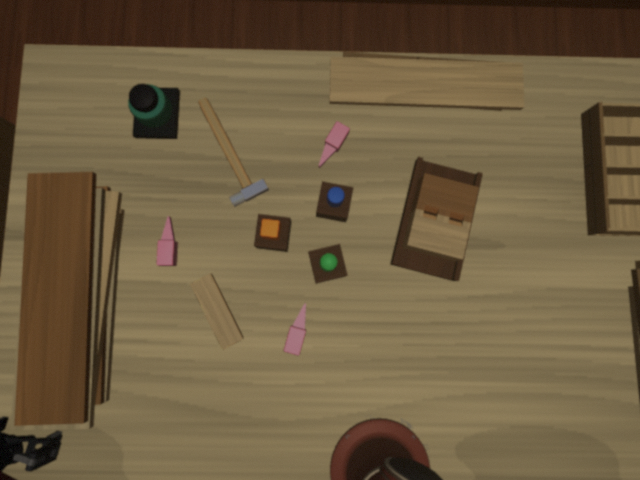

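The scene picture shows the orange wedge at (358,222), with pink look-alikes lying around it and the block at (205,335). In the top view the wedge is at (270,229) and the seam runs around (443,216).

```bash
cat >> h.py <<'E'
def orange(im):
    h=cv2.cvtColor(im,cv2.COLOR_BGR2HSV); m=cv2.inRange(h,(5,190,120),(18,255,255))
    n,l,s,c=cv2.connectedComponentsWithStats(m); i=1+np.argmax(s[1:,4]); return (l==i).astype(np.uint8),s[i],c[i]
def tool():
    s=manip.state(); q=np.array(s['tool_rot']); return np.array(s['tool_pos']),R.from_quat(q[[1,2,3,0]]).as_matrix(),s
def moveto(p,yaw_y=None):
    # offset to put grasp point at p ; yaw_y: wanted world angle of tool y (mod pi)
    t,Rm,s=tool(); g=t+Rm[:,2]*0.155
    print('grasp',np.round(g,4),'offset mm',np.round(1000*Rm.T@(np.array(p)-g),1),'tooly deg',np.round(np.degrees(np.arctan2(Rm[1,1],Rm[0,1])),2),'tz',np.round(Rm[:,2],3))
    if yaw_y is not None:
        a=np.arctan2(Rm[1,1],Rm[0,1]); d=(yaw_y-a+np.pi/2)%np.pi-np.pi/2; print('world turn',d,'twist',d*np.sign(Rm[2,2]))
E
python3 - <<'E'
from h import *
im=cv2.imread('pics/top0.png'); m,s,c=orange(im); print(s,c)
print(px('top',*c,0.118))
pts=np.argwhere(m)[:,::-1].astype(np.float32); r=cv2.minAreaRect(pts); print(r)
b=cv2.boxPoints(r); w=np.array([px('top',*q,0.118) for q in b]); print(w.round(4)); d=w[1]-w[0]; print(np.degrees(np.arctan2(d[1],d[0])))
im=cv2.imread('pics/scene0.png');m,s,c=orange(im);print(s,c)
t,Rm,s=tool(); T=np.array(manip.get_calibration('wrist')['T']); print(manip.get_calibration('wrist')); print('cam in tool',Rm.T@(T[:3,3]-t)); print(Rm.T@T[:3,:3])
moveto([.507,.236,.25])
v=cv2.imread('pics/top0.png')[145:295,380:500]; cv2.imwrite('pics/topc.png',cv2.resize(v,None,fx=4,fy=4,interpolation=cv2.INTER_CUBIC))
E
```

```text
[261 219  18  19 158] [268.58860759 226.55063291]
[0.50524774 0.24149991 0.118     ]
((269.4538879394531, 227.8692626953125), (17.240825653076172, 17.4888973236084), 7.125016689300537)
[[0.4868 0.2586 0.118 ]
 [0.5222 0.2554 0.118 ]
 [0.5185 0.2207 0.118 ]
 [0.4831 0.224  0.118 ]]
-5.154333705969742
[349 208  21  32 428] [360.32009346 222.20093458]
{'fx': 408.2253192222992, 'fy': 408.2253192222992, 'cx': 317.93162736275764, 'cy': 239.18355223843554, 'T': array([[ 2.28116034e-01,  9.24847920e-01,  3.04334354e-01,
         6.46820337e-02],
       [ 9.73633624e-01, -2.16942615e-01, -7.05228145e-02,
         6.25404450e-01],
       [ 8.00212149e-04,  3.12397545e-01, -9.49951122e-01,
         3.73319038e-01],
       [ 0.00000000e+00,  0.00000000e+00,  0.00000000e+00,
         1.00000000e+00]])}
cam in tool [ 0.08009209 -0.00136294  0.0313746 ]
[[ 6.60179965e-04 -9.49953125e-01 -3.12391780e-01]
 [ 9.99999442e-01  3.69672234e-04  9.89169122e-04]
 [-8.24181732e-04 -3.12392259e-01  9.49952840e-01]]
grasp [0.143  0.6084 0.2497] offset mm [-4.396e+02 -2.793e+02 -3.000e-01] tooly deg 76.78 tz [-0. -0. -1.]
```

View pics/topc.png

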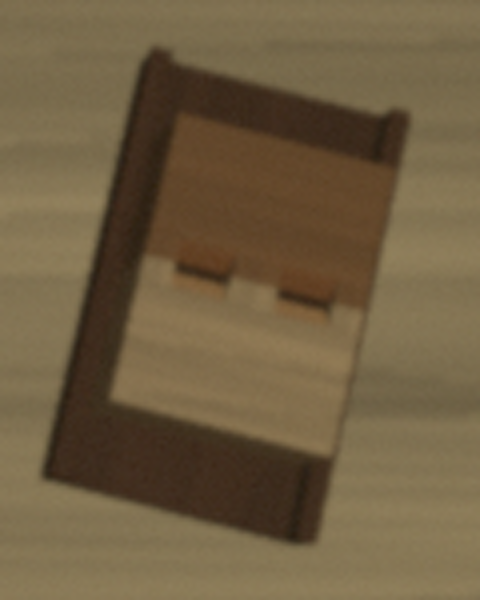

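Request:
play_rows --increments '[{"offset": [-33, -21, 0], "twist": 0, "grip": 1}, {"offset": [-66, -42, 0], "twist": 0, "grip": 1}, {"offset": [-99, -63, 0], "twist": 0, "grip": 1}, {"offset": [-132, -84, 0], "twist": 0, "grip": 1}, {"offset": [-165, -105, 0], "twist": 0, "grip": 1}]'

```text
time: 0.92
tool_pos: [0.2804, 0.4671, 0.4049]
tool_rot: [0.0, 0.115, 0.993, 0.0]
contact_force: [1.9, -0.6, -1.2]
gripper_width: 1.0
```

Request:
play_rows --increments '[{"offset": [-33, -21, 0], "twist": 0, "grip": 1}, {"offset": [-66, -42, 0], "twist": 0, "grip": 1}, {"offset": [-99, -63, 0], "twist": 0, "grip": 1}, {"offset": [-132, -84, 0], "twist": 0, "grip": 1}, {"offset": [-165, -105, 0], "twist": 0, "grip": 1}]'

```text
time: 1.33
tool_pos: [0.4171, 0.3269, 0.4051]
tool_rot: [0.0, 0.115, 0.993, 0.0]
contact_force: [-0.0, 0.5, -0.1]
gripper_width: 0.999
```

Run:
```python
from h import *
moveto([.505,.239,.215])
print(tool()[2]['time'])
```

```text
grasp [0.4172 0.3269 0.2501] offset mm [-105.5  -65.5   35.1] tooly deg 76.78 tz [ 0.001  0.    -1.   ]
1.3333
```

Request:
play_rows --increments '[{"offset": [-30, -19, 10], "twist": 0, "grip": 1}, {"offset": [-60, -38, 20], "twist": 0, "grip": 1}, {"offset": [-90, -56, 30], "twist": 0, "grip": 1}, {"offset": [-105, -65, 35], "twist": 0, "grip": 1}, {"offset": [-105, -65, 35], "twist": 0, "grip": 1}]'

```text
time: 1.75
tool_pos: [0.5053, 0.2385, 0.3681]
tool_rot: [-0.001, 0.117, 0.993, -0.001]
contact_force: [-1.1, -0.3, 0.1]
gripper_width: 1.0
```

Run:
```python
from h import *
moveto([.505,.239,.215])
im,T=snap('wrist','w0.png'); find('wedge_grip','wrist',T); m,s,c=orange(im); print(s,c); print(px('wrist',*c,0.118,T))
```

```text
grasp [0.505  0.2383 0.2131] offset mm [ 0.2  0.7 -1.9] tooly deg 76.52 tz [-0.002 -0.002 -1.   ]
wedge_grip wrist tip_of 0.92 [0.5017 0.238  0.0922]
wedge_grip wrist tip_of 0.75 [0.7338 0.0954 0.0159]
wedge_grip wrist tip_of 0.67 [0.4495 0.4741 0.0178]
[286 197  66  54 468] [323.95940171 212.0982906 ]
[0.48208002 0.24582755 0.118     ]
```

View pics/w0.png

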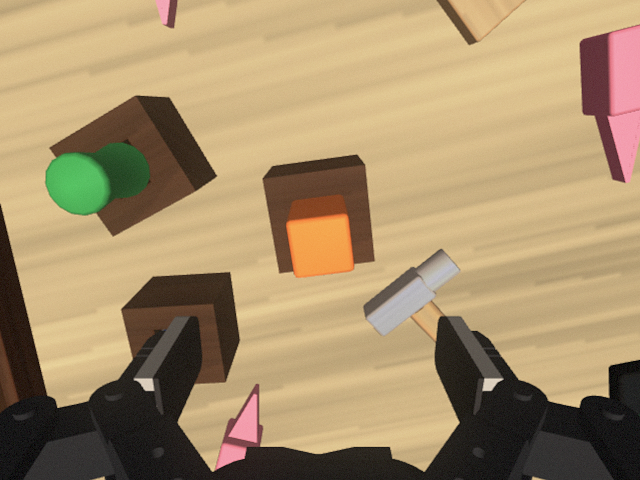

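The wrist view shows the wedge's top face at about (321,244), turned slightly, in its holder and clear of its neighbours.

Run:
```python
from h import *
im=cv2.imread('pics/w0.png'); h=cv2.cvtColor(im,cv2.COLOR_BGR2HSV); print(h[244,321],h[205,320])
m=cv2.inRange(h,(5,100,215),(20,255,255)); m[:200]=0;m[285:]=0;m[:,:275]=0;m[:,365:]=0
r=cv2.minAreaRect(np.argwhere(m)[:,::-1].astype(np.float32)); print(r)
w=np.array([px('wrist',*q,0.118) for q in cv2.boxPoints(r)]); c=w.mean(0); print(w.round(4),c)
for i in range(4):
    d=w[(i+1)%4]-w[i]; print(np.linalg.norm(d),np.degrees(np.arctan2(d[1],d[0])))
# holder top z=.062 corner pixels
hp=np.array([px('wrist',*q,0.062) for q in [(280,272),(374,262),(365,166),(264,180)]])
for i in range(4):
    d=hp[(i+1)%4]-hp[i]; print(np.linalg.norm(d),np.degrees(np.arctan2(d[1],d[0])))
moveto([c[0],c[1],.092],np.radians(84.5))
```

```text
[ 15 174 245] [ 10 183 135]
((319.9461669921875, 246.0692596435547), (58.17228698730469, 61.645263671875), 82.87498474121094)
[[0.4812 0.2265 0.118 ]
 [0.4848 0.2607 0.118 ]
 [0.5196 0.2576 0.118 ]
 [0.5161 0.2217 0.118 ]] [0.50043782 0.24162513 0.118     ]
0.034410411441301386 84.08196260958746
0.0350311164065217 -5.110429838553154
0.036055799983305194 -95.57291208480007
0.035263608258614916 172.21154714155983
0.06885537567004305 83.24852210697394
0.06980435376448059 174.15161694192457
0.06896272712877796 -95.39376024539999
0.0681720062451688 -5.7527945825972715
grasp [0.5036 0.2408 0.2145] offset mm [  3.1   0.  122.5] tooly deg 76.69 tz [-0.001  0.    -1.   ]
world turn 0.13622784663502951 twist -0.13622784663502951
```

Request:
play_rows --increments '[{"offset": [1, 0, 25], "twist": -0.068, "grip": 1}, {"offset": [3, 0, 55], "twist": -0.136, "grip": 1}, {"offset": [3, 0, 85], "twist": -0.136, "grip": 1}, {"offset": [3, 0, 105], "twist": -0.136, "grip": 1}, {"offset": [3, 0, 105], "twist": -0.136, "grip": 1}]'

```text
time: 2.27
tool_pos: [0.4978, 0.2424, 0.2599]
tool_rot: [-0.004, 0.046, 0.999, -0.001]
contact_force: [-0.7, -0.0, -0.6]
gripper_width: 1.003
```

Run:
```python
from h import *
print(tool()[2]['contact_force'])
moveto([.5004,.2416,.091],np.radians(84.6))
```

```text
[-0.67005044 -0.04620819 -0.56243384]
grasp [0.4964 0.242  0.1049] offset mm [-4.1 -0.  13.8] tooly deg 84.68 tz [-0.009 -0.002 -1.   ]
world turn -0.0013795895034733885 twist 0.0013795895034733885
```

Request:
play_rows --increments '[{"offset": [-2, 0, 14], "twist": 0, "grip": 1}, {"offset": [-2, 0, 14], "twist": 0, "grip": 1}, {"offset": [-2, 0, 14], "twist": 0, "grip": 1}]'

```text
time: 2.52
tool_pos: [0.5025, 0.2425, 0.252]
tool_rot: [0.0, 0.047, 0.999, 0.0]
contact_force: [-0.2, -0.8, -1.0]
gripper_width: 1.005
```

Run:
```python
from h import *
for i in range(2):
  moveto([.5004,.2416,.091],np.radians(84.6)); manip.grab_frame('wrist')
```

```text
grasp [0.5026 0.2426 0.097 ] offset mm [ 2.1 -1.2  6. ] tooly deg 84.64 tz [ 0.001  0.    -1.   ]
world turn -0.0006498641351504464 twist 0.0006498641351504464
grasp [0.5031 0.2426 0.0975] offset mm [ 2.6 -1.2  6.5] tooly deg 84.62 tz [ 0.002  0.001 -1.   ]
world turn -0.0004057036250941781 twist 0.0004057036250941781
```

Request:
play_rows --increments '[{"offset": [2, -1, 5], "twist": 0, "grip": 1}, {"offset": [2, -1, 5], "twist": 0, "grip": 0.3}, {"offset": [2, -1, 5], "twist": 0, "grip": 0.2}, {"offset": [2, -1, 5], "twist": 0, "grip": 0.2}, {"offset": [2, -1, 5], "twist": 0, "grip": 0.2}]'

```text
time: 3.03
tool_pos: [0.5006, 0.2409, 0.2459]
tool_rot: [0.0, 0.047, 0.999, 0.0]
contact_force: [0.9, -0.3, -0.5]
gripper_width: 0.453
```

Request:
play_rows --increments '[{"offset": [0, 0, 0], "twist": 0, "grip": 0.2}, {"offset": [0, 0, 0], "twist": 0, "grip": 0.2}, {"offset": [0, 0, 0], "twist": 0, "grip": 0.2}]'

```text
time: 3.28
tool_pos: [0.5007, 0.2409, 0.246]
tool_rot: [0.0, 0.047, 0.999, 0.0]
contact_force: [-0.1, 0.1, 1.3]
gripper_width: 0.41
```

Request:
play_rows --increments '[{"offset": [0, 0, -20], "twist": 0, "grip": 0.2}, {"offset": [0, 0, -45], "twist": 0, "grip": 0.2}, {"offset": [0, 0, -70], "twist": 0, "grip": 0.2}, {"offset": [0, 0, -100], "twist": 0, "grip": 0.2}, {"offset": [0, 0, -100], "twist": 0, "grip": 0.2}]'

```text
time: 3.7
tool_pos: [0.502, 0.2414, 0.3524]
tool_rot: [0.005, 0.047, 0.999, 0.002]
contact_force: [1.3, -0.2, -0.1]
gripper_width: 0.412
```

Run:
```python
from h import *
moveto([0,0,.091]); print(tool()[2]['contact_force'],tool()[2]['gripper_width'])
a,T=snap('wrist'); b,Ts=snap('scene'); find('wedge_grip','wrist',T,n=2); find('wedge_grip','scene',Ts,n=2)
v,Tt=snap('top')
u=tuple(int(q) for q in proj('scene',[.5,.24,.15])); c=b[u[1]-60:u[1]+60,u[0]-50:u[0]+50]
cv2.imwrite('pics/l.png',np.hstack([cv2.resize(a,(533,400)),cv2.resize(c,(267,400)) if 0 else cv2.resize(c,(267,320),interpolation=cv2.INTER_CUBIC)[:,:].copy() if 0 else cv2.copyMakeBorder(cv2.resize(c,(267,320),interpolation=cv2.INTER_CUBIC),0,80,0,0,0)]))
```

```text
grasp [0.5036 0.2419 0.1974] offset mm [ 479.5 -289.   100.4] tooly deg 84.57 tz [ 0.01   0.003 -1.   ]
[ 1.27710485 -0.2444375  -0.0986303 ] 0.41165016521420594
wedge_grip wrist tip_of 0.82 [0.7308 0.0976 0.0186]
wedge_grip wrist tip_of 0.74 [0.4458 0.4714 0.0131]
wedge_grip scene tip_of 0.93 [0.7324 0.0964 0.0154]
wedge_grip scene tip_of 0.92 [0.4569 0.4726 0.0178]
```

View pics/l.png

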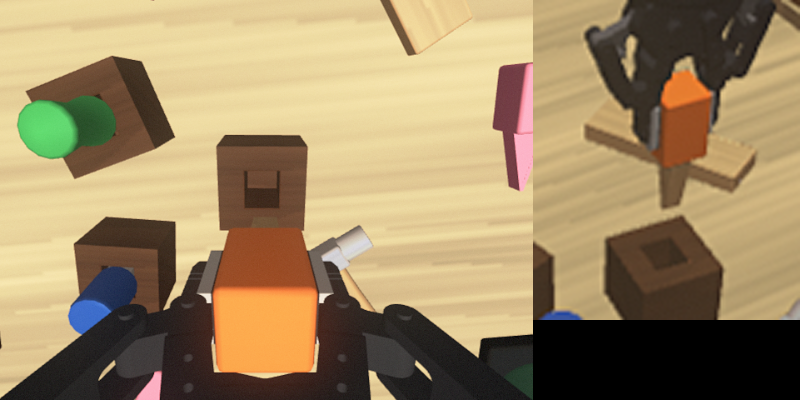

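Run:
```python
from h import *
b,Ts=snap('scene'); manip.grab_frame('wrist')
t,Rm,s=tool(); g=t+np.array([0,0,-.155]); print(g)
P=np.array([g[0],g[1],g[2]+.003]); k=4; u=proj('scene',P); x0,y0=int(u[0])-50,int(u[1])-50
out=[]
for yaw in (-5.4,84.6,None):
    c=cv2.resize(b[y0:y0+100,x0:x0+65],None,fx=k,fy=k,interpolation=cv2.INTER_CUBIC)
    if yaw is not None:
        Rz=R.from_euler('z',yaw,degrees=True).as_matrix()
        def L(p,q):
            a=[tuple(int((v-o)*k) for v,o in zip(proj('scene',P+Rz@(np.array(w)/1000)),(x0-.5,y0-.5))) for w in(p,q)]; cv2.line(c,*a,(255,255,0),1)
        for sx in(-1,1):
            for sy in(-1,1):
                L((14*sx,7.5*sy,-32),(1.5*sx,7.5*sy,-86)); L((18*sx,18*sy,-32),(18*sx,18*sy,24))
        for sx in (-1,1):
            L((sx*1.5,-7.5,-86),(sx*1.5,7.5,-86))
            for z in(-32,24): L((18*sx,-18,z),(18*sx,18,z)); L((-18,18*sx,z),(18,18*sx,z))
    out.append(c)
cv2.imwrite('pics/hyp.png',np.hstack(out))
```

```text
[0.49997659 0.24070123 0.18846031]
```

View pics/hyp.png

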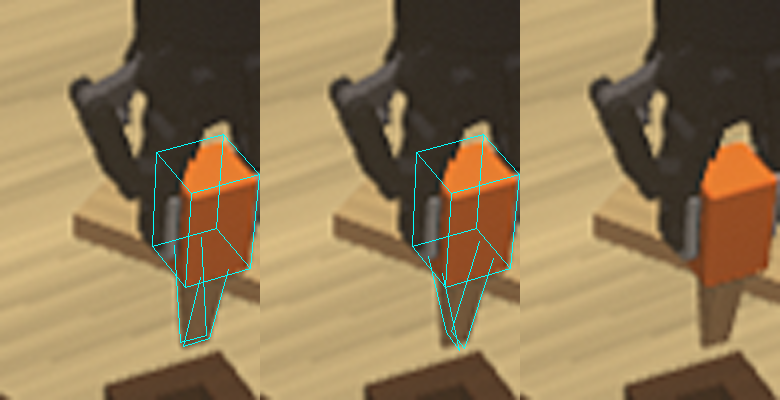

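Hypothesis A, with the blade's x at −5.4° along tool x, fits at tip (695,345). The jaws therefore lie along the wedge's y, as needed. Next I'll raise it and carry it over beyond the block.

Request:
play_rows --increments '[{"offset": [0, 0, -30], "twist": 0, "grip": 0.2}, {"offset": [0, 0, -60], "twist": 0, "grip": 0.2}, {"offset": [-10, -25, -70], "twist": 0, "grip": 0.2}, {"offset": [-27, -60, -70], "twist": 0, "grip": 0.2}, {"offset": [-43, -95, -70], "twist": 0, "grip": 0.2}]'

```text
time: 4.47
tool_pos: [0.5345, 0.1418, 0.4163]
tool_rot: [0.001, 0.046, 0.999, 0.0]
contact_force: [0.4, -0.7, -0.9]
gripper_width: 0.42
```

Request:
play_rows --increments '[{"offset": [-16, -35, 0], "twist": 0, "grip": 0.2}, {"offset": [-32, -70, 0], "twist": 0, "grip": 0.2}, {"offset": [-48, -105, 0], "twist": 0, "grip": 0.2}, {"offset": [-64, -140, 0], "twist": 0, "grip": 0.2}, {"offset": [-80, -170, 0], "twist": 0, "grip": 0.2}]'

```text
time: 4.88
tool_pos: [0.598, -0.037, 0.4142]
tool_rot: [-0.001, 0.048, 0.999, -0.0]
contact_force: [0.5, 0.5, -0.7]
gripper_width: 0.416
```

Request:
play_rows --increments '[{"offset": [-16, -30, 0], "twist": 0.04, "grip": 0.2}, {"offset": [-32, -60, 0], "twist": 0.08, "grip": 0.2}, {"offset": [-48, -85, 0], "twist": 0.12, "grip": 0.2}, {"offset": [-51, -90, 0], "twist": 0.15, "grip": 0.2}, {"offset": [-51, -90, 0], "twist": 0.15, "grip": 0.2}]'

```text
time: 5.3
tool_pos: [0.6404, -0.1309, 0.4138]
tool_rot: [-0.001, 0.124, 0.992, 0.0]
contact_force: [0.8, -0.3, -1.6]
gripper_width: 0.413
```

Request:
play_rows --increments '[{"offset": [0, 0, 0], "twist": 0, "grip": 0.2}, {"offset": [0, 0, 0], "twist": 0, "grip": 0.2}]'

```text
time: 5.47
tool_pos: [0.6398, -0.1279, 0.4149]
tool_rot: [-0.001, 0.121, 0.993, 0.0]
contact_force: [-0.2, 0.2, -1.4]
gripper_width: 0.416
```

Run:
```python
from h import *
moveto([.543,-.125,.2]); print(tool()[2]['contact_force'],tool()[2]['gripper_width'])
a,T=snap('wrist','b0.png'); np.save('Tb0.npy',T)
for q in('seam_fixed','seam_loose','block'): find(q,'wrist',T,n=2)
```

```text
grasp [ 0.6396 -0.1277  0.2599] offset mm [ 94.3 -20.6  60.1] tooly deg 76.07 tz [-0.001  0.001 -1.   ]
[-0.23448054  0.17006366 -1.4152749 ] 0.41648299137885797
seam_fixed wrist tip_of 0.88 [ 0.5396 -0.1279  0.0794]
seam_loose wrist tip_of 0.65 [ 0.5398 -0.1215  0.0763]
seam_loose wrist tip_of 0.15 [ 0.6418 -0.129   0.2613]
block wrist tip_of 0.56 [ 0.539  -0.124   0.0136]
```

View pics/b0.png

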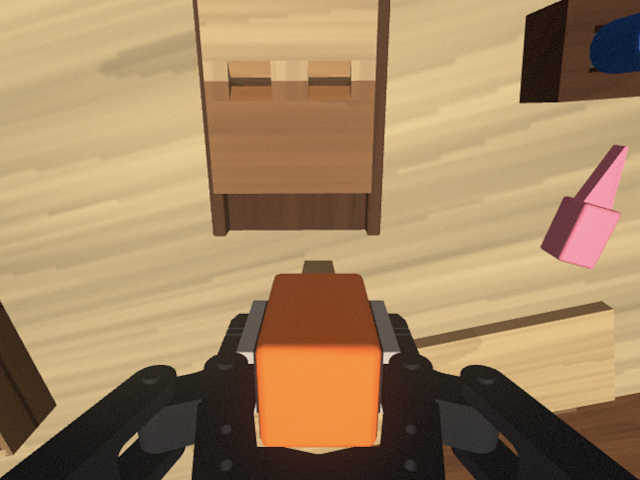

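The block is well in view. The notches are at about (250,81) and (330,81), with the pale half up in the image (towards the robot) and low cradle walls.

Run:
```python
from h import *
im=cv2.imread('pics/b0.png').astype(int); T=np.load('Tb0.npy')
for u0,u1 in((235,265),(314,346)):
    p=im[50:115,u0:u1].mean(1).mean(1); d=np.diff(p); print([(50+i+1,round(d[i])) for i in range(len(d)) if abs(d[i])>7])
for u0,u1 in ((209,222),(280,300),(358,366)):
    p=im[60:100,u0:u1].mean(1).mean(1); d=np.diff(p); print('seam',u0,[(60+i+1,round(d[i])) for i in range(len(d)) if abs(d[i])>7])
for v0,v1 in((66,72),(75,80),(87,96)):
    p=im[v0:v1,195:395].mean(0).mean(1); d=np.diff(p); print('row',v0,[(195+i+1,round(d[i])) for i in range(len(d)) if abs(d[i])>7])
```

```text
[(61, -10), (77, -26), (78, -46), (86, 24), (87, 17)]
[(61, -11), (76, -10), (77, -47), (78, -20), (85, 11), (86, 24)]
seam 209 [(81, -30), (82, -22)]
seam 280 [(80, -12), (81, -39), (82, -8)]
seam 358 [(80, -21), (81, -35)]
row 66 [(198, -35), (199, -54), (202, 27), (203, 64), (204, 24), (227, -45), (228, -32), (229, 40), (230, 13), (270, 14), (271, 16), (307, -10), (308, -9), (350, -30), (351, 35), (352, 30), (375, -31), (376, -57), (377, -22), (387, 77), (388, 37)]
row 75 [(199, -46), (200, -53), (203, 54), (204, 51), (205, 11), (227, -17), (228, -53), (229, -35), (230, 22), (231, 17), (270, 15), (271, 37), (272, 14), (307, -12), (308, -36), (309, -20), (350, -7), (351, 62), (352, 30), (375, -47), (376, -60), (386, 10), (387, 69), (388, 29)]
row 87 [(200, -44), (201, -60), (204, 16), (205, 27), (206, 11), (228, -14), (229, -34), (231, 30), (232, 11), (308, -10), (310, 9), (350, -14), (351, 18), (352, 14), (374, -10), (375, -25), (376, -15), (386, 80), (387, 39)]
```

Run:
```python
from h import *
T=np.load('Tb0.npy'); P=lambda u,v:px('wrist',u,v,.078,T)
pts={'s1':(215,81.6),'s2':(290,81.2),'s3':(362,80.7),'la':(228.5,81.5),'lb':(271,81.3),'ra':(308,81.1),'rb':(351,80.8),'ea':(204.5,81.6),'eb':(375.7,80.6)}
W={k:P(*v) for k,v in pts.items()}
for k,w in W.items(): print(k,w.round(4))
d=W['s1']-W['s3']; print('yaw of y',np.degrees(np.arctan2(d[1],d[0])))
n=np.linalg.norm
print('notch len',n(W['la']-W['lb']),n(W['ra']-W['rb']),'pitch',n(W['la']+W['lb']-W['ra']-W['rb'])/2,'width',n(W['ea']-W['eb']))
L=(W['la']+W['lb'])/2; Rr=(W['ra']+W['rb'])/2; print('L',L,'R',Rr,'mid',(L+Rr)/2,(W['ea']+W['eb'])/2)
# tip of wedge in image check
t,Rm,s=tool(); g=t-np.array([0,0,.155]);
for h in(.003,):
  print('tip px',proj('wrist',g+np.array([0,0,h-.086]),T))
for z in(.205,.2):
  pass
```

```text
s1 [ 0.529  -0.1755  0.078 ]
s2 [ 0.5414 -0.1245  0.078 ]
s3 [ 0.5532 -0.0756  0.078 ]
la [ 0.5312 -0.1663  0.078 ]
lb [ 0.5383 -0.1374  0.078 ]
ra [ 0.5443 -0.1123  0.078 ]
rb [ 0.5514 -0.083   0.078 ]
ea [ 0.5273 -0.1826  0.078 ]
eb [ 0.5554 -0.0662  0.078 ]
yaw of y -103.55996022764658
notch len 0.02972532241434618 0.030072640969304842 pitch 0.05577743825282566 width 0.11973336442995515
L [ 0.53475191 -0.15187945  0.078     ] R [ 0.54785394 -0.09766267  0.078     ] mid [ 0.54130293 -0.12477106  0.078     ] [ 0.54133451 -0.12443931  0.078     ]
tip px (np.float64(319.84098759494907), np.float64(261.75621903690273))
```

Request:
play_rows --increments '[{"offset": [32, 2, 0], "twist": -0.006, "grip": 0.2}, {"offset": [64, 5, 0], "twist": -0.006, "grip": 0.2}, {"offset": [96, 7, 0], "twist": -0.006, "grip": 0.2}, {"offset": [96, 7, 30], "twist": -0.006, "grip": 0.2}, {"offset": [96, 7, 60], "twist": -0.006, "grip": 0.2}]'

```text
time: 6.08
tool_pos: [0.5481, -0.0979, 0.359]
tool_rot: [0.004, 0.118, 0.993, -0.001]
contact_force: [0.6, 0.2, -0.9]
gripper_width: 0.417
```

Request:
play_rows --increments '[{"offset": [0, 0, 10], "twist": 0, "grip": 0.2}, {"offset": [0, 0, 10], "twist": 0, "grip": 0.2}, {"offset": [0, 0, 10], "twist": 0, "grip": 0.2}]'

```text
time: 6.33
tool_pos: [0.5488, -0.0987, 0.3458]
tool_rot: [-0.0, 0.119, 0.993, 0.0]
contact_force: [0.5, -0.6, 0.0]
gripper_width: 0.416
```

```bash
cat >> h.py <<'E'
def rel(z=None):
    # tool axis position in block frame (mm), depth estimate
    F=[]
    for i in range(3): F.append(tool()); manip.grab_frame('top')
    t=np.mean([f[0] for f in F],0); a=np.radians(-13.6); d=t-[.5413,-.1246,0]; c,s=np.cos(a),np.sin(a)
    print('block xy mm',np.round(1000*np.array([c*d[0]+s*d[1],-s*d[0]+c*d[1]]),1),'depth',round(1000*(.316-t[2]),1)); moveto(t-[0,0,.155],np.radians(76.4))
    print('t',F[-1][2]['time'],'F',np.mean([f[2]['contact_force'] for f in F],0).round(1),'w',F[-1][2]['gripper_width'])
E
python3 - <<'E'
from h import *
rel()
E
```

```text
block xy mm [ 1.7 26.8] depth -30.9
grasp [ 0.5501 -0.0993  0.193 ] offset mm [1.  0.2 1.1] tooly deg 76.32 tz [ 0.003 -0.001 -1.   ]
world turn 0.0013219254458696206 twist -0.0013219254458696206
t 6.4333 F [ 0.3 -0.2 -0.9] w 0.4125633413303718
```

Request:
play_rows --increments '[{"offset": [1, 1, 12], "twist": 0, "grip": 0.2}, {"offset": [1, 1, 24], "twist": 0, "grip": 0.2}, {"offset": [1, 1, 34], "twist": 0, "grip": 0.2}, {"offset": [1, 1, 40], "twist": 0, "grip": 0.2}, {"offset": [1, 1, 44], "twist": 0, "grip": 0.2}]'

```text
time: 6.9
tool_pos: [0.5473, -0.0976, 0.2995]
tool_rot: [-0.002, 0.119, 0.993, 0.0]
contact_force: [-2.1, 0.9, 0.8]
gripper_width: 0.41
```

Request:
play_rows --increments '[{"offset": [0, 0, 1], "twist": 0, "grip": 0.2}, {"offset": [0, 0, 3], "twist": 0, "grip": 0.2}, {"offset": [0, 0, 5], "twist": 0, "grip": 0.2}, {"offset": [0, 0, 6], "twist": 0, "grip": 0.2}, {"offset": [0, 0, 6], "twist": 0, "grip": 0.2}]'

```text
time: 7.32
tool_pos: [0.5488, -0.0979, 0.2978]
tool_rot: [0.002, 0.119, 0.993, -0.0]
contact_force: [-1.0, 0.2, 3.7]
gripper_width: 0.414
```

Run:
```python
from h import *
rel()
```

```text
block xy mm [ 1.  27.7] depth 18.2
grasp [ 0.5494 -0.0981  0.1427] offset mm [ 0.6  0.  -0. ] tooly deg 76.31 tz [ 0.004 -0.001 -1.   ]
world turn 0.0014847851312573823 twist -0.0014847851312573823
t 7.4167 F [-0.6  0.7  4.5] w 0.4093325237959507
```

Request:
play_rows --increments '[{"offset": [0, 0, 1.5], "twist": 0, "grip": 0.2}, {"offset": [0, 0, 3], "twist": 0, "grip": 0.2}, {"offset": [0, 0, 4.5], "twist": 0, "grip": 0.2}, {"offset": [0, 0, 6], "twist": 0, "grip": 0.2}, {"offset": [0, 0, 7.5], "twist": 0, "grip": 0.2}]'

```text
time: 7.88
tool_pos: [0.5494, -0.0982, 0.2916]
tool_rot: [0.004, 0.119, 0.993, -0.001]
contact_force: [0.6, -0.0, 9.2]
gripper_width: 0.414
```

Request:
play_rows --increments '[{"offset": [0, 0, 1.5], "twist": 0, "grip": 0.2}, {"offset": [0, 0, 3], "twist": 0, "grip": 0.2}, {"offset": [0, 0, 4.5], "twist": 0, "grip": 0.2}, {"offset": [0, 0, 6], "twist": 0, "grip": 0.2}, {"offset": [0, 0, 6], "twist": 0, "grip": 0.2}]'

```text
time: 8.3
tool_pos: [0.5498, -0.0983, 0.286]
tool_rot: [0.004, 0.119, 0.993, -0.001]
contact_force: [1.8, 1.3, 9.0]
gripper_width: 0.413
```

Run:
```python
from h import *
rel()
```

```text
block xy mm [ 2.1 27.6] depth 30.0
grasp [ 0.551  -0.0986  0.131 ] offset mm [ 1.3  0.  -0. ] tooly deg 76.31 tz [ 0.008 -0.002 -1.   ]
world turn 0.001529414649571681 twist -0.001529414649571681
t 8.4 F [1.4 0.2 9. ] w 0.41495069118192457
```

Request:
play_rows --increments '[{"offset": [0, 0, 1.5], "twist": 0, "grip": 0.2}, {"offset": [0, 0, 3], "twist": 0, "grip": 0.2}, {"offset": [0, 0, 4], "twist": 0, "grip": 0.2}, {"offset": [0, 0, 4], "twist": 0, "grip": 0.2}]'

```text
time: 8.78
tool_pos: [0.5499, -0.0983, 0.2821]
tool_rot: [0.004, 0.119, 0.993, -0.001]
contact_force: [1.6, -0.5, 9.8]
gripper_width: 0.41
```

Run:
```python
from h import *
rel(); a,T=snap('wrist','a1.png'); np.save('Ta1.npy',T)
```

```text
block xy mm [ 2.1 27.6] depth 33.9
grasp [ 0.5512 -0.0986  0.1271] offset mm [ 1.4  0.1 -0. ] tooly deg 76.31 tz [ 0.009 -0.002 -1.   ]
world turn 0.0016096944613221975 twist -0.0016096944613221975
t 8.8833 F [ 1.9  0.3 10.5] w 0.4168572995044148
```

View pics/a1.png

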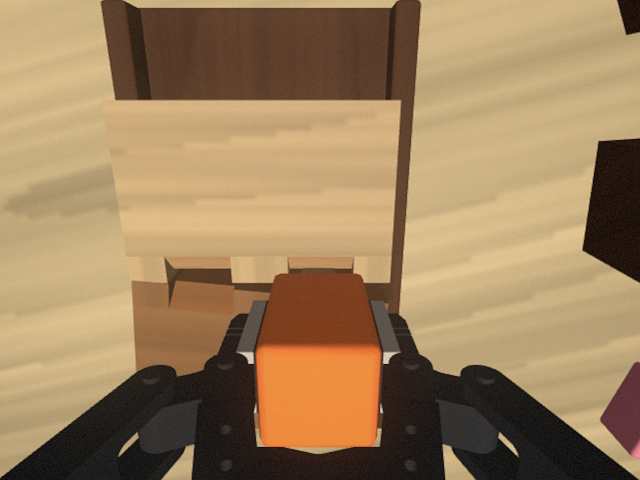

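The wedge has parted the halves at the +y notch. The dark half is slightly skewed (left notch at (200,285)) and nothing else is touched. Next I'll withdraw and go to the other notch.

Request:
play_rows --increments '[{"offset": [0, 0, -8], "twist": 0, "grip": 0.2}, {"offset": [0, 0, -18], "twist": 0, "grip": 0.2}, {"offset": [0, 0, -32], "twist": 0, "grip": 0.2}, {"offset": [0, 0, -48], "twist": 0, "grip": 0.2}, {"offset": [0, 0, -54], "twist": 0, "grip": 0.2}]'

```text
time: 9.4
tool_pos: [0.5482, -0.0978, 0.3344]
tool_rot: [0.001, 0.119, 0.993, -0.0]
contact_force: [0.4, -0.3, -0.9]
gripper_width: 0.412
```

Request:
play_rows --increments '[{"offset": [0, -14, 0], "twist": 0, "grip": 0.2}, {"offset": [0, -36, 0], "twist": 0, "grip": 0.2}, {"offset": [0, -56, 0], "twist": 0, "grip": 0.2}, {"offset": [0, -56, 0], "twist": 0, "grip": 0.2}, {"offset": [0, -56, 0], "twist": 0, "grip": 0.2}]'

```text
time: 9.82
tool_pos: [0.5343, -0.1527, 0.3317]
tool_rot: [-0.001, 0.12, 0.993, 0.0]
contact_force: [0.2, 0.3, -0.9]
gripper_width: 0.414
```

Run:
```python
from h import *
rel()
```

```text
block xy mm [ -0.2 -28.4] depth -15.7
grasp [ 0.5346 -0.1514  0.1769] offset mm [-0.  -0.7  0.1] tooly deg 76.35 tz [-0.001  0.001 -1.   ]
world turn 0.0009005038317106973 twist -0.0009005038317106973
t 9.9167 F [-0.3  0.2 -1.2] w 0.4109264784990731
```

Request:
play_rows --increments '[{"offset": [0, 0, 10], "twist": 0, "grip": 0.2}, {"offset": [0, 0, 20], "twist": 0, "grip": 0.2}, {"offset": [0, 0, 28], "twist": 0, "grip": 0.2}, {"offset": [0, 0, 34], "twist": 0, "grip": 0.2}, {"offset": [0, 0, 37], "twist": 0, "grip": 0.2}]'

```text
time: 10.38
tool_pos: [0.5345, -0.1517, 0.294]
tool_rot: [-0.001, 0.119, 0.993, 0.001]
contact_force: [-1.9, 1.9, 7.0]
gripper_width: 0.415
```

Request:
play_rows --increments '[{"offset": [0, 0, 2], "twist": 0, "grip": 0.2}, {"offset": [0, 0, 4], "twist": 0, "grip": 0.2}, {"offset": [0, 0, 6], "twist": 0, "grip": 0.2}, {"offset": [0, 0, 8], "twist": 0, "grip": 0.2}, {"offset": [0, 0, 10], "twist": 0, "grip": 0.2}]'

```text
time: 10.8
tool_pos: [0.5359, -0.1525, 0.2878]
tool_rot: [0.003, 0.119, 0.993, -0.001]
contact_force: [-0.5, 1.0, 7.2]
gripper_width: 0.413
```

Request:
play_rows --increments '[{"offset": [0, 0, 2], "twist": 0, "grip": 0.2}, {"offset": [0, 0, 4], "twist": 0, "grip": 0.2}, {"offset": [0, 0, 6], "twist": 0, "grip": 0.2}, {"offset": [0, 0, 8], "twist": 0, "grip": 0.2}, {"offset": [0, 0, 10], "twist": 0, "grip": 0.2}]'

```text
time: 11.22
tool_pos: [0.5367, -0.1529, 0.2792]
tool_rot: [0.004, 0.119, 0.993, -0.001]
contact_force: [1.3, 0.3, 10.7]
gripper_width: 0.413
```

Run:
```python
from h import *
rel()
```

```text
block xy mm [  2.1 -28.6] depth 37.1
grasp [ 0.5376 -0.1533  0.1238] offset mm [ 1.1  0.2 -0.1] tooly deg 76.32 tz [ 0.007 -0.003 -1.   ]
world turn 0.0014623241555782318 twist -0.0014623241555782318
t 11.3167 F [1.1 0.2 9.4] w 0.41480103783783306
```

Now to depth ~44.5.

Request:
play_rows --increments '[{"offset": [0, 0, 2], "twist": 0, "grip": 0.2}, {"offset": [0, 0, 4], "twist": 0, "grip": 0.2}, {"offset": [0, 0, 6], "twist": 0, "grip": 0.2}, {"offset": [0, 0, 7.5], "twist": 0, "grip": 0.2}, {"offset": [0, 0, 7.5], "twist": 0, "grip": 0.2}]'

```text
time: 11.78
tool_pos: [0.5367, -0.153, 0.2715]
tool_rot: [0.004, 0.119, 0.993, -0.001]
contact_force: [0.5, -0.5, 9.4]
gripper_width: 0.412
```

Run:
```python
from h import *
rel()
```

```text
block xy mm [  2.1 -28.7] depth 44.5
grasp [ 0.5378 -0.1535  0.1165] offset mm [ 1.3  0.2 -0. ] tooly deg 76.32 tz [ 0.008 -0.003 -1.   ]
world turn 0.0014373937140810256 twist -0.0014373937140810256
t 11.8833 F [ 0.8 -0.5  8.9] w 0.4138217030941645
```

Request:
play_rows --increments '[{"offset": [0, 0, -10], "twist": 0, "grip": 0.2}, {"offset": [0, 0, -22], "twist": 0, "grip": 0.2}, {"offset": [0, 0, -36], "twist": 0, "grip": 0.2}, {"offset": [0, 0, -52], "twist": 0, "grip": 0.2}, {"offset": [0, 0, -64], "twist": 0, "grip": 0.2}]'

```text
time: 12.35
tool_pos: [0.5347, -0.1521, 0.3333]
tool_rot: [0.0, 0.119, 0.993, -0.0]
contact_force: [0.5, 0.6, -0.5]
gripper_width: 0.416
```

Request:
play_rows --increments '[{"offset": [0, 14, 0], "twist": 0, "grip": 0.2}, {"offset": [0, 36, 0], "twist": 0, "grip": 0.2}, {"offset": [0, 56, 0], "twist": 0, "grip": 0.2}, {"offset": [0, 56, 0], "twist": 0, "grip": 0.2}, {"offset": [0, 56, 0], "twist": 0, "grip": 0.2}]'

```text
time: 12.77
tool_pos: [0.5479, -0.097, 0.3319]
tool_rot: [-0.0, 0.118, 0.993, -0.0]
contact_force: [-0.6, -0.4, -1.2]
gripper_width: 0.417
```

Run:
```python
from h import *
rel(); a,T=snap('wrist','a2.png')
```

```text
block xy mm [ 0.  27.8] depth -15.9
grasp [ 0.5477 -0.0983  0.1768] offset mm [ 0.1  0.7 -0.1] tooly deg 76.29 tz [-0. -0. -1.]
world turn 0.0019659966721974342 twist -0.0019659966721974342
t 12.8667 F [-0.2 -0.  -1.4] w 0.4151234009709131
```

View pics/a2.png

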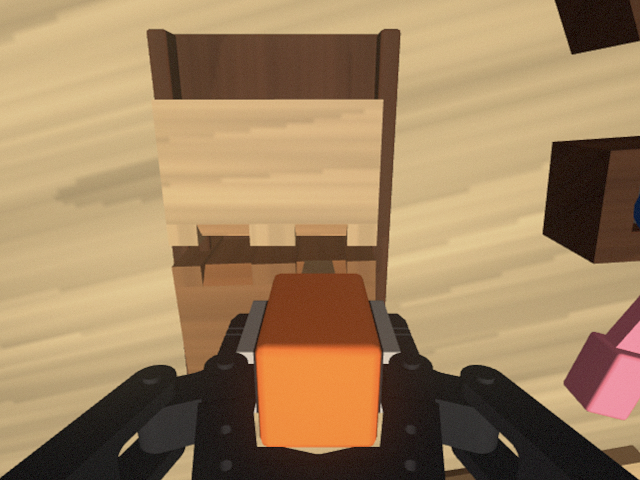

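The view shows the halves parted and nearly parallel, with the gap at about (210,250). Next comes the second go at the +y notch.

Request:
play_rows --increments '[{"offset": [0, 0, 10], "twist": 0, "grip": 0.2}, {"offset": [0, 0, 22], "twist": 0, "grip": 0.2}, {"offset": [0, 0, 34], "twist": 0, "grip": 0.2}, {"offset": [0, 0, 44], "twist": 0, "grip": 0.2}, {"offset": [0, 0, 50], "twist": 0, "grip": 0.2}]'

```text
time: 13.38
tool_pos: [0.5474, -0.0977, 0.279]
tool_rot: [-0.001, 0.119, 0.993, 0.0]
contact_force: [1.8, 0.7, -1.2]
gripper_width: 0.416
```

Request:
play_rows --increments '[{"offset": [0, 0, 2], "twist": 0, "grip": 0.2}, {"offset": [0, 0, 4], "twist": 0, "grip": 0.2}, {"offset": [0, 0, 6], "twist": 0, "grip": 0.2}, {"offset": [0, 0, 8], "twist": 0, "grip": 0.2}, {"offset": [0, 0, 10], "twist": 0, "grip": 0.2}]'

```text
time: 13.8
tool_pos: [0.549, -0.098, 0.2743]
tool_rot: [0.002, 0.119, 0.993, -0.0]
contact_force: [-0.2, 0.0, 7.6]
gripper_width: 0.417
```

Request:
play_rows --increments '[{"offset": [0, 0, 2], "twist": 0, "grip": 0.2}, {"offset": [0, 0, 4], "twist": 0, "grip": 0.2}, {"offset": [0, 0, 6], "twist": 0, "grip": 0.2}, {"offset": [0, 0, 8], "twist": 0, "grip": 0.2}, {"offset": [0, 0, 9], "twist": 0, "grip": 0.2}]'

```text
time: 14.22
tool_pos: [0.5499, -0.0983, 0.2668]
tool_rot: [0.004, 0.119, 0.993, -0.001]
contact_force: [-0.1, -0.4, 10.1]
gripper_width: 0.415
```

Run:
```python
from h import *
rel()
```

```text
block xy mm [ 2.1 27.6] depth 49.3
grasp [ 0.5511 -0.0987  0.1116] offset mm [ 1.3  0.1 -0.1] tooly deg 76.32 tz [ 0.008 -0.002 -1.   ]
world turn 0.001419998900354713 twist -0.001419998900354713
t 14.3167 F [ 0.6 -0.5  8.5] w 0.414287908907042
```

Request:
play_rows --increments '[{"offset": [0, 0, -10], "twist": 0, "grip": 0.2}, {"offset": [0, 0, -24], "twist": 0, "grip": 0.2}, {"offset": [0, 0, -40], "twist": 0, "grip": 0.2}, {"offset": [0, 0, -58], "twist": 0, "grip": 0.2}, {"offset": [0, 0, -69], "twist": 0, "grip": 0.2}]'

```text
time: 14.78
tool_pos: [0.5482, -0.0977, 0.3341]
tool_rot: [0.001, 0.119, 0.993, -0.0]
contact_force: [-0.2, 0.2, -0.6]
gripper_width: 0.413
```

Request:
play_rows --increments '[{"offset": [0, -14, 0], "twist": 0, "grip": 0.2}, {"offset": [0, -36, 0], "twist": 0, "grip": 0.2}, {"offset": [0, -56, 0], "twist": 0, "grip": 0.2}, {"offset": [0, -56, 0], "twist": 0, "grip": 0.2}, {"offset": [0, -56, 0], "twist": 0, "grip": 0.2}]'

```text
time: 15.2
tool_pos: [0.5344, -0.1527, 0.3317]
tool_rot: [-0.0, 0.12, 0.993, 0.0]
contact_force: [0.8, 0.1, -2.0]
gripper_width: 0.412
```

Request:
play_rows --increments '[{"offset": [0, 0, 10], "twist": 0, "grip": 0.2}, {"offset": [0, 0, 24], "twist": 0, "grip": 0.2}, {"offset": [0, 0, 38], "twist": 0, "grip": 0.2}, {"offset": [0, 0, 50], "twist": 0, "grip": 0.2}, {"offset": [0, 0, 56], "twist": 0, "grip": 0.2}]'

```text
time: 15.62
tool_pos: [0.5343, -0.1512, 0.2733]
tool_rot: [-0.001, 0.119, 0.993, 0.0]
contact_force: [0.2, 0.3, -0.9]
gripper_width: 0.412
```

Request:
play_rows --increments '[{"offset": [0, 0, 2], "twist": 0, "grip": 0.2}, {"offset": [0, 0, 4], "twist": 0, "grip": 0.2}, {"offset": [0, 0, 6], "twist": 0, "grip": 0.2}, {"offset": [0, 0, 8], "twist": 0, "grip": 0.2}, {"offset": [0, 0, 10], "twist": 0, "grip": 0.2}]'

```text
time: 16.03
tool_pos: [0.5357, -0.1524, 0.2682]
tool_rot: [0.002, 0.119, 0.993, -0.0]
contact_force: [-1.2, 1.4, 6.7]
gripper_width: 0.413
```

Request:
play_rows --increments '[{"offset": [0, 0, 2], "twist": 0, "grip": 0.2}, {"offset": [0, 0, 4], "twist": 0, "grip": 0.2}, {"offset": [0, 0, 5], "twist": 0, "grip": 0.2}, {"offset": [0, 0, 6], "twist": 0, "grip": 0.2}, {"offset": [0, 0, 6], "twist": 0, "grip": 0.2}]'

```text
time: 16.45
tool_pos: [0.5363, -0.1528, 0.2632]
tool_rot: [0.003, 0.119, 0.993, -0.001]
contact_force: [-0.9, 0.1, 7.0]
gripper_width: 0.41
```

Run:
```python
from h import *
rel()
```

```text
block xy mm [  1.8 -28.6] depth 52.7
grasp [ 0.5374 -0.1532  0.1083] offset mm [1.1 0.2 0. ] tooly deg 76.31 tz [ 0.007 -0.003 -1.   ]
world turn 0.0015081900604994036 twist -0.0015081900604994036
t 16.55 F [-0.2  0.5  6.9] w 0.41530560085880563
```

Request:
play_rows --increments '[{"offset": [0, 0, 0.5], "twist": 0, "grip": 0.2}, {"offset": [0, 0, 1], "twist": 0, "grip": 0.2}, {"offset": [0, 0, 1], "twist": 0, "grip": 0.2}]'

```text
time: 16.85
tool_pos: [0.5364, -0.1529, 0.2626]
tool_rot: [0.004, 0.119, 0.993, -0.001]
contact_force: [0.2, 0.7, 8.1]
gripper_width: 0.415
```

Request:
play_rows --increments '[{"offset": [0, 0, 0.5], "twist": 0, "grip": 0.2}, {"offset": [0, 0, 1], "twist": 0, "grip": 0.2}, {"offset": [0, 0, 1], "twist": 0, "grip": 0.2}]'

```text
time: 17.1
tool_pos: [0.5365, -0.1529, 0.2621]
tool_rot: [0.004, 0.119, 0.993, -0.001]
contact_force: [-0.7, 1.1, 10.8]
gripper_width: 0.416
```

Run:
```python
from h import *
rel()
```

```text
block xy mm [  2.  -28.6] depth 54.0
grasp [ 0.5376 -0.1534  0.1071] offset mm [1.2 0.2 0. ] tooly deg 76.31 tz [ 0.007 -0.003 -1.   ]
world turn 0.0015204963020758466 twist -0.0015204963020758466
t 17.2 F [0.  0.9 9.8] w 0.4085126720603905
```

Request:
play_rows --increments '[{"offset": [0, 0, 0.5], "twist": 0, "grip": 0.2}, {"offset": [0, 0, 1], "twist": 0, "grip": 0.2}, {"offset": [0, 0, 1.5], "twist": 0, "grip": 0.2}, {"offset": [0, 0, 1.5], "twist": 0, "grip": 0.2}]'

```text
time: 17.58
tool_pos: [0.5372, -0.1531, 0.262]
tool_rot: [0.005, 0.119, 0.993, -0.001]
contact_force: [-0.8, 1.4, 14.6]
gripper_width: 0.417
```

Run:
```python
from h import *
rel()
```

```text
block xy mm [  2.7 -28.6] depth 54.0
grasp [ 0.5386 -0.1536  0.107 ] offset mm [ 1.6  0.2 -0. ] tooly deg 76.31 tz [ 0.01  -0.004 -1.   ]
world turn 0.0014855783324005944 twist -0.0014855783324005944
t 17.6833 F [-0.9  1.3 14.1] w 0.4164526215024656
```

Depth stalls at 54.0 while the force rises, so the shoulder is seated. Now the final drive at the +y notch.

Request:
play_rows --increments '[{"offset": [0, 0, -10], "twist": 0, "grip": 0.2}, {"offset": [0, 0, -24], "twist": 0, "grip": 0.2}, {"offset": [0, 0, -40], "twist": 0, "grip": 0.2}, {"offset": [0, 0, -60], "twist": 0, "grip": 0.2}, {"offset": [0, 0, -75.5], "twist": 0, "grip": 0.2}]'

```text
time: 18.15
tool_pos: [0.5346, -0.1522, 0.3332]
tool_rot: [0.0, 0.119, 0.993, -0.0]
contact_force: [0.2, -0.1, -1.1]
gripper_width: 0.418
```

Request:
play_rows --increments '[{"offset": [0, 14, 0], "twist": 0, "grip": 0.2}, {"offset": [0, 36, 0], "twist": 0, "grip": 0.2}, {"offset": [0, 56, 0], "twist": 0, "grip": 0.2}, {"offset": [0, 56, 0], "twist": 0, "grip": 0.2}, {"offset": [0, 56, 0], "twist": 0, "grip": 0.2}]'

```text
time: 18.57
tool_pos: [0.5479, -0.0971, 0.3318]
tool_rot: [-0.0, 0.118, 0.993, -0.0]
contact_force: [-0.7, 0.2, -1.2]
gripper_width: 0.411
```

Request:
play_rows --increments '[{"offset": [0, 0, 10], "twist": 0, "grip": 0.2}, {"offset": [0, 0, 24], "twist": 0, "grip": 0.2}, {"offset": [0, 0, 38], "twist": 0, "grip": 0.2}, {"offset": [0, 0, 50], "twist": 0, "grip": 0.2}, {"offset": [0, 0, 58], "twist": 0, "grip": 0.2}]'

```text
time: 18.98
tool_pos: [0.5474, -0.0984, 0.2717]
tool_rot: [-0.001, 0.12, 0.993, 0.0]
contact_force: [0.7, 0.1, -0.3]
gripper_width: 0.416
```

Request:
play_rows --increments '[{"offset": [0, 0, 2], "twist": 0, "grip": 0.2}, {"offset": [0, 0, 4], "twist": 0, "grip": 0.2}, {"offset": [0, 0, 6], "twist": 0, "grip": 0.2}, {"offset": [0, 0, 8], "twist": 0, "grip": 0.2}, {"offset": [0, 0, 10], "twist": 0, "grip": 0.2}]'

```text
time: 19.4
tool_pos: [0.5482, -0.0979, 0.2647]
tool_rot: [0.0, 0.119, 0.993, -0.0]
contact_force: [-0.9, 0.9, 6.3]
gripper_width: 0.415
```

Request:
play_rows --increments '[{"offset": [0, 0, 1.5], "twist": 0, "grip": 0.2}, {"offset": [0, 0, 3], "twist": 0, "grip": 0.2}, {"offset": [0, 0, 4], "twist": 0, "grip": 0.2}, {"offset": [0, 0, 5], "twist": 0, "grip": 0.2}, {"offset": [0, 0, 5], "twist": 0, "grip": 0.2}]'

```text
time: 19.82
tool_pos: [0.5494, -0.0981, 0.262]
tool_rot: [0.003, 0.119, 0.993, -0.001]
contact_force: [-0.8, 0.1, 8.2]
gripper_width: 0.42
```

Run:
```python
from h import *
rel()
```

```text
block xy mm [ 1.7 27.6] depth 54.0
grasp [ 0.5503 -0.0984  0.107 ] offset mm [0.9 0.1 0. ] tooly deg 76.33 tz [ 0.006 -0.002 -1.   ]
world turn 0.0013008423789246937 twist -0.0013008423789246937
t 19.9167 F [-1.1 -0.1  7.9] w 0.41494050126245585
```

Request:
play_rows --increments '[{"offset": [0, 0, -1.5], "twist": 0, "grip": 0.2}, {"offset": [0, 0, -2.5], "twist": 0, "grip": 0.2}, {"offset": [0, 0, -2.5], "twist": 0, "grip": 0.6}, {"offset": [0, 0, -2.5], "twist": 0, "grip": 0.75}, {"offset": [0, 0, -2.5], "twist": 0, "grip": 0.75}]'

```text
time: 20.38
tool_pos: [0.5477, -0.0976, 0.2608]
tool_rot: [-0.0, 0.119, 0.993, 0.0]
contact_force: [-0.5, 0.3, -0.2]
gripper_width: 0.752
```

Request:
play_rows --increments '[{"offset": [0, 0, 0], "twist": 0, "grip": 0.75}, {"offset": [0, 0, 0], "twist": 0, "grip": 0.75}, {"offset": [0, 0, -4], "twist": 0, "grip": 0.75}, {"offset": [0, 0, -12], "twist": 0, "grip": 0.75}, {"offset": [0, 0, -25], "twist": 0, "grip": 0.75}]'

```text
time: 20.8
tool_pos: [0.5475, -0.0976, 0.2857]
tool_rot: [-0.001, 0.119, 0.993, 0.0]
contact_force: [-0.6, 0.1, -0.6]
gripper_width: 0.75
```

Request:
play_rows --increments '[{"offset": [0, 0, -25], "twist": 0, "grip": 0.75}, {"offset": [0, 0, -55], "twist": 0, "grip": 0.75}, {"offset": [-30, 0, -85], "twist": 0, "grip": 0.75}, {"offset": [-60, 0, -115], "twist": 0, "grip": 0.75}, {"offset": [-80, 0, -130], "twist": 0, "grip": 0.75}]'

```text
time: 21.22
tool_pos: [0.6272, -0.117, 0.4229]
tool_rot: [0.004, 0.119, 0.993, -0.001]
contact_force: [0.5, 0.7, 0.4]
gripper_width: 0.745
```

Request:
play_rows --increments '[{"offset": [-10, -30, 0], "twist": 0, "grip": 0.75}, {"offset": [-10, -30, 0], "twist": 0, "grip": 0.75}, {"offset": [-10, -30, 0], "twist": 0, "grip": 0.75}]'

```text
time: 21.47
tool_pos: [0.6285, -0.1492, 0.4178]
tool_rot: [0.001, 0.12, 0.993, -0.0]
contact_force: [0.0, -0.0, -0.2]
gripper_width: 0.748
```

Run:
```python
from h import *
rel(); a,T=snap('wrist','f.png'); np.save('Tf.npy',T)
```

```text
block xy mm [90.1 -2.8] depth -101.1
grasp [ 0.6278 -0.1475  0.2612] offset mm [-0.6 -0.8 -0.9] tooly deg 76.33 tz [-0.001  0.001 -1.   ]
world turn 0.0011854598475380396 twist -0.0011854598475380396
t 21.5667 F [0.  0.1 0.3] w 0.7505146028217301
```

View pics/f.png

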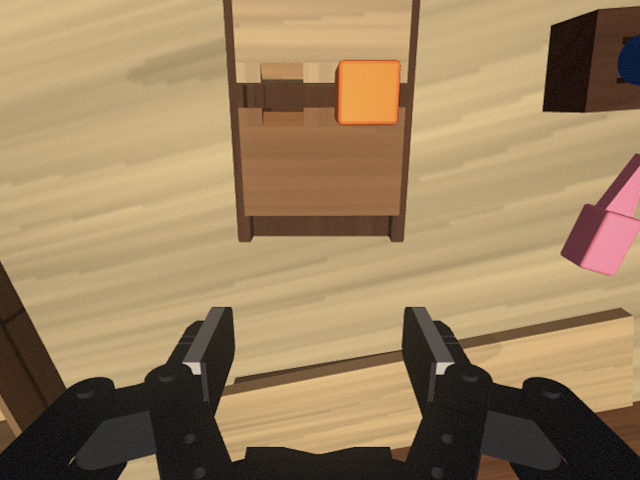

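The wedge stands in the +y notch at (369,92). The gap shows as a parallel dark band between v≈82 and v≈107, so I'll measure it.

Run:
```python
from h import *
im=cv2.imread('pics/f.png').astype(int); T=np.load('Tf.npy')
for z0 in[.078]:
  for u0,u1 in((243,256),(308,328),(401,405)):
    p=im[70:125,u0:u1].mean(1).mean(1); d=np.diff(p); print(u0,[(70+i+1,round(d[i])) for i in range(len(d)) if abs(d[i])>5])
g=lambda u,a,b:np.linalg.norm(px('wrist',u,a,z0,T)-px('wrist',u,b,z0,T))*1000
# far-edge slope of dark half (end face) and its left/right ends
for u0,u1 in((250,258),(320,328),(388,396)):
    p=im[195:240,u0:u1].mean(1).mean(1); d=np.diff(p); i=np.argmin(d); w=d[i-2:i+3]; v=195+1+(np.arange(i-2,i+3)*w).sum()/w.sum(); print('end',u0,v,px('wrist',(u0+u1)/2,v,.078,T).round(4))
```

```text
243 [(82, -19), (83, -79), (84, 5), (107, 17), (108, 29), (109, 9)]
308 [(82, -19), (83, -85), (84, 7), (107, 19), (108, 31)]
401 [(82, -16), (83, -66), (84, -15), (106, 8), (107, 22), (108, 18)]
end 250 215.87147102526004 [ 0.6175 -0.1971  0.078 ]
end 320 215.67603160667252 [ 0.6301 -0.1443  0.078 ]
end 388 215.3874741913283 [ 0.6424 -0.0929  0.078 ]
```

Run:
```python
from h import *
print(manip.job_done(), manip.state()['time'])
```

```text
the job is handed in; nothing more can be done
the job is handed in; nothing more can be done
```

The block is open: the halves stand parallel, about 17.5 mm apart along the whole seam. The orange wedge is left seated in the +y notch, and I handed the job in at about 21.6 s on the robot's clock.

I worked the wedge alternately into the two notches:

| Drive | Notch | Tip depth below the top |
|---|---|---|
| 1 | +y | 34 mm |
| 2 | −y | 44.5 mm |
| 3 | +y | 49 mm |
| 4 | −y | 54 mm, shoulder on the top |
| 5 | +y | 54 mm, shoulder on the top |

**Forces:** The wrist force read 15 N or less throughout.

**Skew:** I estimate at most about 6° from the wedge depths. I did not measure the skew during the drives.

**Last checks:** In the final wrist picture the gap matched at the left, middle and right of the seam to within about 0.4 mm. The dark half's far edge lay at 76.6°, against 76.4° for the seam. After letting go, the wrist force was near zero, so the gripper was touching nothing. No check failed or disagreed.

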